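# Tuck the slide carrier under the stage clamp bar and hold it flat

## Robot

A 6-joint arm with a two-finger parallel gripper is mounted at the origin on the work surface. World frame = base frame: x ahead of the robot, y to its left, z up, the work surface at z = 0. Lengths are in mm, angles in rad, forces in N, time in s.
With the tool pointing down it reaches from about 275 to 825 mm from the base axis. Payload 4.9 kg.
Tool frame: the origin (TCP) lies at the very end of the fingers, on their centre line; the grasp point (between the pads) lies 19 mm behind it; z points along the fingers, y is the direction in which the jaws open and shut (so a half turn about z gives the same grasp; the last joint's range is limited). The gripper opens to 85 mm and grips with 20 to 120 N. Pads are 22 mm wide; open, the fingers measure 114 mm over their backs; the gripper's body (76 mm by 85 mm) begins 54 mm behind the grasp point. The pads swing forward as they close: fully open they stand 13 mm farther back than shut.
Start: joints at [-1.449, 0.326, -0.193, 1.052, 0, 1.437], TCP at [139.172, -532.118, 231.281] pointing down, gripper open.
Joint ranges: [-2.65, 2.65], [-0.97, 1.79], [-1.3, 1.35], [-1.93, 2.1], [-1.47, 1.37], [-3.14, 3.14]. Speed limits (rad/s): [2.57, 2.57, 3.14, 3.14, 3.14, 3.14].

## Interface

Orientations are given as [roll, pitch, yaw] about the fixed x, y, z axes, in that order (R = Rz(yaw) Ry(pitch) Rx(roll)).
In Python, from bench import bot, solve_ik, imaging gives the robot as it stands. Calls block until the motion is done:
- bot.move_ptp(position, orientation): joint-space move of the TCP to a pose.
- bot.movel(position, rot=None, max_speed=150, threshold=None): straight line of the TCP; rot=None keeps the orientation; max_speed is the mean speed in mm/s. With threshold (N) it stops when the force on the tool has changed by that much, and returns True; else False.
- bot.move_j(angles): joint-space move.
- bot.grip(opening, effort=None): opening from 0.0 (shut) to 1.0 (fully open); effort is the grip in N (None keeps the last); returns when the fingers have stopped.
- bot.dwell(seconds).
- solve_ik(position, orientation): joint angles nearest the present ones, or None.
- bot.get_state(): the state.
- imaging.capture(name): name is "scene" or "side" or "wrist"; returns the picture (400x640x3 uint8, blue, green, red); there is no depth.
- imaging.camera_model(name): a dict with "K" (3x3 intrinsics, pixels), "position" and "rotation" of the camera in the world. Camera axes: x right, y up, looking along -z (the intrinsics and any distortion apply to the point x, -y, -z); pixel columns grow to the right and rows downward; lengths in mm; the calibration is good to about 2 mm. The wrist camera is an equidistant fisheye: a pixel r from the principal point sees the ray r / f radians off the axis. A picture is of the moment at which its call begins: read the wrist's pose just before it. camera_model takes no time and is no camera call; for the wrist camera it gives the pose at the moment of the call.
A pose or a line that the arm cannot do raises bot.IKError and nothing moves.
- bot.sign_off(): hands the job in, once; it reports no verdict.
The state is a dict: "t": time; "qpos": joint angles; "joint_velocities": joint speeds; "effort": joint torques, N m; "tcp_pos": TCP position; "orientation": TCP orientation; "contact_force": force on the tool from outside, world axes, zero at the start; "wrist_torque": the same for the moment, N m; "opening": opening from 0.0 (shut) to 1.0 (fully open).
Only numpy, scipy, OpenCV 4.12 (cv2) and the standard library are available. Lean on these libraries where they do the work, as an engineer would, in place of code of your own. Each camera call takes 0.05 s, during which the arm holds its last target.

## Task

Pick up the slide carrier, the aluminium plate with the blue grip, and slide its leading edge along the microscope stage and under the steel clamp bar, without lifting the bar, until it butts squarely on the stop, midway between the white lines. Finish while still holding it there, pressed flat on the stage with a gentle but definite push, and do not let go: I will tighten the thumbscrews while you hold. Leave everything else on the bench where it is.

Things in the scene. Friction and masses are not known exactly. Their poses are not given: they have to be found in the camera images.
- carrier: Slide carrier: loose aluminium plate 120 (x) x 84 (y) x 5 mm, 0.1 to 0.21 kg, glass slide across its middle, upright blue grip at its tail. Lies flat on the bench on the robot's left at the start. Origin under the plate's centre; x from tail to leading edge, z up.
- carrier_grip (a point): Grip point on the carrier's blue grip. The grip is 10 mm thick along the carrier's x, 40 mm wide along y, and rises 36 mm above the plate's top; take it by its two broad faces (they look along +x and -x). The point is on its centre line, 50 mm behind the plate's centre, 27 mm above the underside, 22 mm above the plate's top, 14 mm below the grip's top. Carrier's axes.
- carrier_edge (a point): Middle of the carrier's leading edge, at its underside: 110 mm ahead (+x) of the grip point and 27 mm below it. Carrier's axes.
- stop (a point): Middle of the stop face, at the height of the stage surface. The stop is a fixed aluminium block, 124 mm along y, 8 mm high, its face looking along -x. Carrier home: leading edge butting here, carrier_edge on this point, axes parallel. Axes: x into the stop (away from the robot), y left, z up. Two white lines 86 mm apart on the stage mark the sides of the carrier's place.
- stage: Black stage plate let into the top of the microscope stand, 172 (x) x 190 (y) mm, rigid, fixed; its flat clear top is the stage surface, 22 mm above the bench, and runs from the stop face to 171 mm in front of it (-x). Origin under its centre, 85 mm in front of the stop face and 5 mm below the surface. Same axes as stop.
- stand: Microscope stand, fixed: grey base 240 (x) x 220 (y) mm. Origin under the base's centre, 55 mm in front of (-x) and 22 mm below the stop point; same axes. A column 320 mm tall stands 41 mm behind (+x) and 88 mm right (-y) of the stop point; an arm and camera head hang from it further right, 126 mm and more above the bench.
- bar (a joint): Lift of the clamp bar, rad: 0 at rest, positive as its front is forced up (limit 0.25). A 3 mm steel strap, 124 mm along y, over the stop block; flat underside 8 mm above the stage at rest, so the 5 mm plate passes with 3 mm to spare. Pivots 32 mm behind the stop face against a weak spring, 1.2 N m/rad. Two brass thumbscrews above it, 30 mm above the stage.
- bar_toe (a point): Front of the clamp bar, middle of its width, at the height of its underside (8 mm above the stage), 34 mm in front of (-x) the stop face. The last 7 mm of the bar curl upward as a lead-in. A red line on the bar's top runs just behind it.
- dish: round closed glass culture dish, 98 mm across, 16 mm high, brownish content; origin under its centre
- specimen_jar: clear specimen jar with red lid, 62 mm across, 75 mm high, right of the stand; origin under its centre
- oil_bottle: small amber bottle with black cap, 34 mm across, 75 mm high, behind the stand; origin under its centre
- slide_box: green slide box 102 x 90 x 35 mm, behind the stand; origin under its centre
- tube_rack: white rack 70 x 200 mm holding capped sample tubes, 99 mm high in all, far right; origin under its centre
- marker: marker pen 145 mm long lying right of the stand's front; origin under its middle
Things that resemble listed ones, but are neither listed nor needed, are in the scene too. Leave any orange or red look-alike of the carrier alone.

How it is judged (in metres and radians):
On the way, in this order (a step that is already met when the one before it is completed fails the run):
1. the carrier has been picked up: in the fingers and clear of bench and stage (contact force between the fingers and carrier above 0.5 N and height (world z) of carrier_grip above 0.045 m and contact force between carrier and stand below 0.05 N), for 0.1 s.
2. the leading edge is tucked under the bar, home at the stop (x of carrier_edge in the frame of stop above -0.005 m and y of carrier_edge in the frame of stop between -0.008 and 0.008 m and z of carrier_edge in the frame of stop below 0.003 m and angle between the x axis of carrier_edge and the x axis of stop, either way round below 0.07 rad), for 0.2 s.
At the end, for the whole second after the job is handed in: Leading edge under the bar, within 5 mm of the stop, 8 mm of midway and 0.07 rad of square; plate flat (edge within 3 mm of the stage, tilt under 0.03 rad); bar at rest (under 0.03 rad); still held by the gripper and pressed on the stage plate with 4 to 45 N, weight included (all of step 2 and angle between carrier's own z axis and vertical below 0.03 rad and value of joint bar below 0.03 rad and contact force between carrier and stage between 4 and 45 N and contact force between the fingers and carrier above 2 N and linear speed of carrier below 0.01 m/s); the arm keeps its last pose, push and grip.
It fails at once if the clamp bar is lifted: its front edge forced up more than about 4 mm (0.07 rad) (value of joint bar above 0.07 rad).
It fails at once if a bystander is shifted by more than 25 mm (distance of any of dish, specimen_jar, oil_bottle, slide_box, tube_rack, marker from where it was at the start of the episode above 0.025 m).
It also fails if it takes over 35 s, if anything falls off the work surface, if the arm or the gripper's body presses on something with over 40 N, if the wrist force passes 120 N, or if a joint passes its speed limit or range.

## Working session

There is one attempt and no reset: what is moved stays moved. The work goes in short steps, each a Python script; the robot and the scene stay as the last script left them, time stands still between calls to the robot, and variables do not carry over. Pictures are saved under pics/ and viewed, and the job is handed in when it is done.

```bash
ls; mkdir -p pics; python3 - <<'E'
from bench import bot, solve_ik, imaging
import cv2
for n in ["scene","side"]:
    im=imaging.capture(n); cv2.imwrite(f"pics/{n}0.png",im)
    m=imaging.camera_model(n); print(n,m)
print(bot.get_state())
E
```

```text
pics
scene {'K': array([[370.05547021,   0.        , 316.31057921],
       [  0.        , 370.05547021, 201.23945346],
       [  0.        ,   0.        ,   1.        ]]), 'position': array([1224.92163912, -337.27252291,  777.55697951]), 'rotation': array([0.75132644, 0.00158733, 1.17427367])}
side {'K': array([[468.5017112 ,   0.        , 321.1245939 ],
       [  0.        , 468.5017112 , 204.54332016],
       [  0.        ,   0.        ,   1.        ]]), 'position': array([ 525.94259397, -922.22733739,  914.54068524]), 'rotation': array([ 0.7834688 , -0.01484425, -0.10014422])}
{'t': 0.1, 'qpos': array([-1.44918524e+00,  3.26862942e-01, -1.93482969e-01,  1.05203353e+00,
        3.46743611e-05,  1.43661146e+00]), 'joint_velocities': array([-0.00068096, -0.00079861,  0.0046461 , -0.00056037, -0.00022768,
        0.00211506]), 'effort': array([ 2.04186626e-04, -4.44241762e+01,  2.63037050e+01,  7.95649365e-03,
       -1.36200661e-04, -1.22176377e-05]), 'tcp_pos': array([ 139.12277887, -531.56321329,  230.58422162]), 'orientation': array([-3.14002841e+00, -2.46155323e-04,  2.55795730e-01]), 'contact_force': array([-0.83377793,  0.13803568,  0.35895718]), 'wrist_torque': array([-0.04169879, -0.02317961, -0.01049596]), 'opening': 1.0014216960743154}
```

View pics/scene0.png

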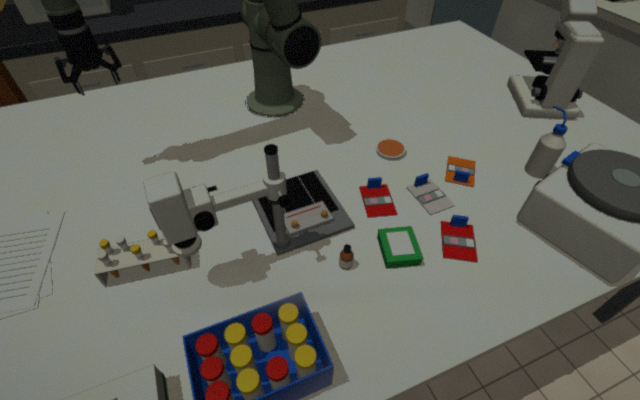

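View pics/side0.png

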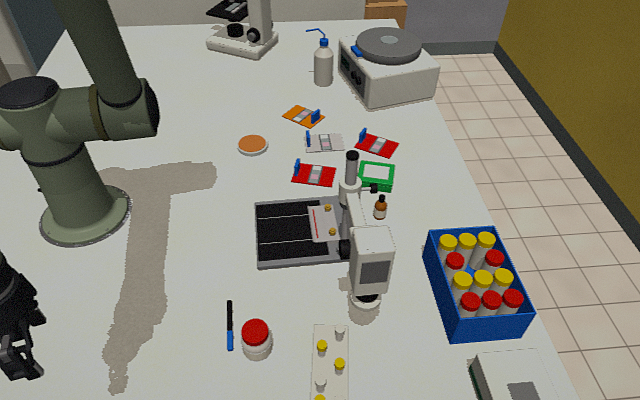

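Candidates for the carrier (scene px / side px):
- silver plate with blue grip, (430,196) / (323,142)
- red plates, (378,200) / (314,175) and (458,240) / (377,145)
- orange plate, (461,170) / (303,116)

Only the silver one is bare aluminium, so it fits the description. I'll confirm it with an enlarged crop.

```bash
cat > h.py <<'E'
import numpy as np, cv2
from scipy.spatial.transform import Rotation as R
def cam(m):
    return np.array(m["K"]),np.array(m["position"]),R.from_euler('xyz',m["rotation"]).as_matrix()
def proj(m,P):
    K,p,Rm=cam(m); c=(np.atleast_2d(P)-p)@Rm; c=c*[1,-1,-1]
    u=c@K.T; return u[:,:2]/u[:,2:]
def ray(m,uv):
    K,p,Rm=cam(m); uv=np.atleast_2d(uv).astype(float)
    d=np.c_[uv,np.ones(len(uv))]@np.linalg.inv(K).T*[1,-1,-1]
    return p,d@Rm.T
def onplane(m,uv,z):
    p,d=ray(m,uv); return p+d*((z-p[2])/d[:,2])[:,None]
def wray(m,uv):
    K,p,Rm=cam(m); uv=np.atleast_2d(uv).astype(float)
    q=(uv-K[:2,2])/[K[0,0],K[1,1]]; r=np.linalg.norm(q,axis=1); 
    s=np.where(r>1e-9,np.sin(r)/np.maximum(r,1e-9),1)
    d=np.c_[q*s[:,None],np.cos(r)]*[1,-1,-1]
    return p,d@Rm.T
def wonplane(m,uv,z):
    p,d=wray(m,uv); return p+d*((z-p[2])/d[:,2])[:,None]
def wproj(m,P):
    K,p,Rm=cam(m); c=(np.atleast_2d(P)-p)@Rm*[1,-1,-1]
    r=np.linalg.norm(c[:,:2],axis=1); th=np.arctan2(r,c[:,2])
    return c[:,:2]/r[:,None]*th[:,None]*[K[0,0],K[1,1]]+K[:2,2]
E
python3 - <<'E'
from h import *
from bench import imaging
ms,md=imaging.camera_model("scene"),imaging.camera_model("side")
print(proj(ms,[0,0,0]),proj(md,[0,0,0]))
print(onplane(ms,[430,196],5),onplane(md,[323,142],5))
a=cv2.imread("pics/scene0.png");b=cv2.imread("pics/side0.png")
c1=cv2.resize(a[130:280,340:500],None,fx=4,fy=4,interpolation=cv2.INTER_CUBIC)
cv2.imwrite("pics/c1.png",c1)
c2=cv2.resize(b[95:275,240:420],None,fx=3.3,fy=3.3,interpolation=cv2.INTER_CUBIC)
cv2.imwrite("pics/c2.png",c2)
E
```

```text
[[274.67258728 100.22966167]] [[ 85.71939258 214.29842525]]
[[667.15899405 251.51613797   5.        ]] [[663.77890393 255.18535826   5.        ]]
```

View pics/c1.png

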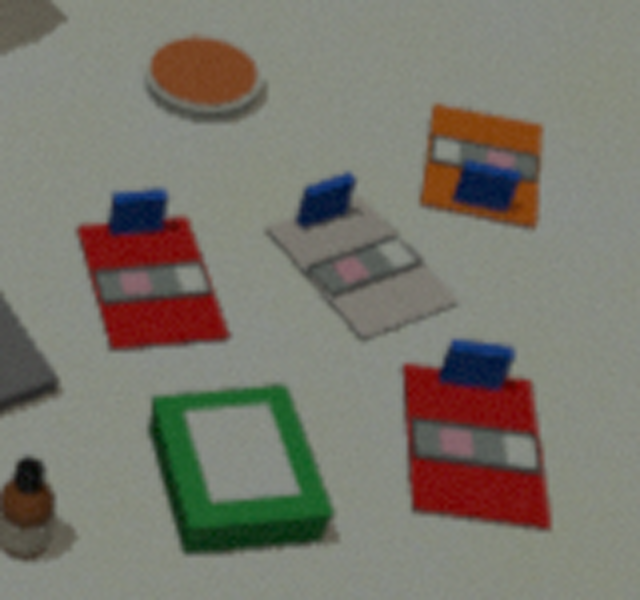

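View pics/c2.png

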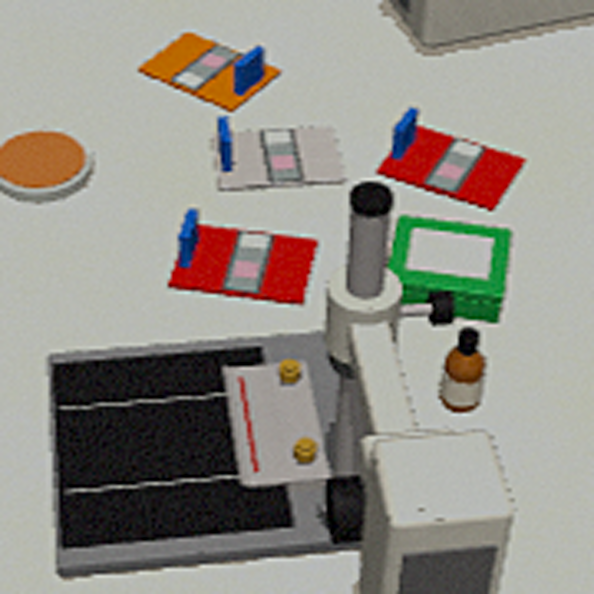

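The crop confirms it: the silver-grey plate, c1 (360,265), is the only aluminium one. Its grip is at c1 (326,200) and its leading edge points toward lower right. The stage, white lines, bar with red line and thumbscrews all show in c2. Next I'll measure the plate and the stage.

```bash
python3 - <<'E'
from h import *
from bench import imaging
np.set_printoptions(precision=1,suppress=True)
ms,md=imaging.camera_model("scene"),imaging.camera_model("side")
f1=lambda L:np.array(L)/4.0+[340,130]
f2=lambda L:np.array(L)/3.3+[240,95]
A=onplane(ms,f1([(266,231),(365,198),(456,302),(363,338)]),5); print(A)
B=onplane(md,f2([(215,188),(211,135),(337,125),(344,180)]),5); print(B)
for Q in(A,B): print(np.linalg.norm(np.roll(Q,-1,0)-Q,axis=1),Q.mean(0))
print("lines side",onplane(md,f2([(60,408),(228,394),(65,491),(236,478)]),22))
print("red",onplane(md,f2([(240,378),(256,471)]),33))
print("stage corners", onplane(md,f2([(50,363),(262,347),(60,547),(292,528)]),22))
print("bar corners", onplane(md,f2([(222,367),(241,485),(310,360),(330,475)]),33))
# wide view crop of scene stage
a=cv2.imread("pics/scene0.png")
cv2.imwrite("pics/c3.png",cv2.resize(a[160:260,240:365],None,fx=6,fy=6,interpolation=cv2.INTER_CUBIC))
E
```

```text
[[611.8 207.1   5. ]
 [610.5 295.    5. ]
 [724.7 292.4   5. ]
 [727.6 212.4   5. ]]
[[603.8 209.9   5. ]
 [606.1 291.7   5. ]
 [730.4 298.    5. ]
 [725.7 211.9   5. ]]
[ 87.9 114.3  80.1 115.9] [668.6 251.7   5. ]
[ 81.9 124.5  86.2 121.9] [666.5 252.9   5. ]
lines side [[ 459.5  -76.4   22. ]
 [ 592.8  -72.5   22. ]
 [ 462.7 -162.3   22. ]
 [ 591.6 -160.7   22. ]]
red [[ 602.9  -66.3   33. ]
 [ 606.4 -164.6   33. ]]
stage corners [[ 451.7  -25.5   22. ]
 [ 625.   -21.7   22. ]
 [ 458.7 -215.1   22. ]
 [ 628.5 -212.5   22. ]]
bar corners [[ 589.6  -52.8   33. ]
 [ 593.9 -177.3   33. ]
 [ 660.9  -50.9   33. ]
 [ 661.3 -173.3   33. ]]
```

View pics/c3.png

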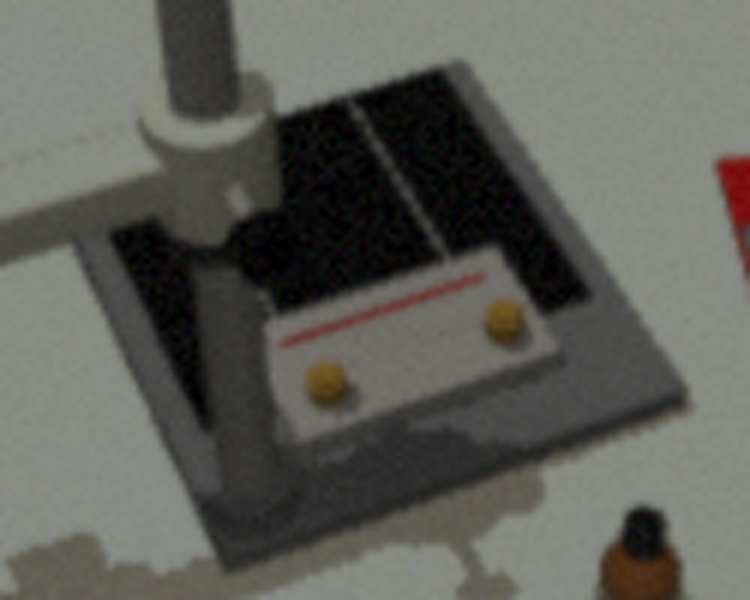

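```bash
python3 - <<'E'
from h import *
from bench import imaging, solve_ik
np.set_printoptions(precision=3,suppress=True)
ms,md=imaging.camera_model("scene"),imaging.camera_model("side")
def tri(a,b):
    p,d=ray(ms,a);q,e=ray(md,b);d=d[0]/np.linalg.norm(d);e=e[0]/np.linalg.norm(e)
    A=np.c_[d,-e];s=np.linalg.lstsq(A,q-p,rcond=None)[0]
    x,y=p+d*s[0],q+e*s[1];return (x+y)/2,np.linalg.norm(x-y)
print("head bottom",tri((188,245),(366,299)))
print("head top",tri((166,180),(370,240)))
print("column top",tri((271,149),(352,155)))
print("head front",onplane(md,[(350,255)],150))
w=imaging.camera_model("wrist");print(w)
for P in ([110,-400,300],[420,160,260],[617,251,150],[617,251,10],[460,-118,200],[515,-117,30]):
    for y in (np.pi/2,-np.pi/2): print(P,y,solve_ik(P,[np.pi,0,y]))
E
```

```text
head bottom (array([ 677.37 , -411.249,  127.004]), np.float64(3.3096996236798075))
head top (array([ 668.009, -406.244,  306.492]), np.float64(11.099760245854926))
column top (array([ 669.332, -200.955,  321.308]), np.float64(0.19125446183196732))
head front [[ 658.494 -318.225  150.   ]]
{'K': array([[309.707,   0.   , 325.816],
       [  0.   , 309.707, 207.586],
       [  0.   ,   0.   ,   1.   ]]), 'position': array([ 211.255, -513.17 ,  373.253]), 'rotation': array([-0.293,  0.002, -1.315])}
[110, -400, 300] 1.5707963267948966 [-1.481  0.03  -0.381  1.16   0.     0.09 ]
[110, -400, 300] -1.5707963267948966 [-1.481  0.03  -0.381  1.16   0.    -3.052]
[420, 160, 260] 1.5707963267948966 [ 0.199  0.119 -0.386  1.066  0.     1.77 ]
[420, 160, 260] -1.5707963267948966 [ 0.199  0.119 -0.386  1.066  0.    -1.371]
[617, 251, 150] 1.5707963267948966 [0.276 0.598 0.027 1.001 0.    1.846]
[617, 251, 150] -1.5707963267948966 [ 0.276  0.598  0.027  1.001  0.    -1.295]
[617, 251, 10] 1.5707963267948966 [ 0.276  0.738 -0.108  0.725  0.     1.846]
[617, 251, 10] -1.5707963267948966 [ 0.276  0.738 -0.108  0.725  0.    -1.295]
[460, -118, 200] 1.5707963267948966 [-0.407  0.214 -0.431  0.926  0.     1.164]
[460, -118, 200] -1.5707963267948966 [-0.407  0.214 -0.431  0.926  0.    -1.978]
[515, -117, 30] 1.5707963267948966 [-0.363  0.511 -0.497  0.563  0.     1.208]
[515, -117, 30] -1.5707963267948966 [-0.363  0.511 -0.497  0.563  0.    -1.934]
```

The head and column lie well right of the path (head y≈-410, column at (669,-201), top 321 against a true 342). I'll retract inward, swing over to the carrier and look with the wrist camera.

```bash
python3 - <<'E'
from h import *
from bench import bot, imaging
np.set_printoptions(precision=3,suppress=True)
bot.move_ptp([110,-420,300],[np.pi,0,np.pi/2]); print(bot.get_state()['t'])
bot.grip(0.5)
bot.move_ptp([430,160,300],[np.pi,0,np.pi/2]); print(bot.get_state()['t'])
bot.move_ptp([617,215,160],[np.pi,0,np.pi/2])
m=imaging.camera_model("wrist"); im=imaging.capture("wrist"); cv2.imwrite("pics/w1.png",im)
import pickle; pickle.dump(m,open("w1.pkl","wb"))
s=bot.get_state(); print(m,s['t'],s['tcp_pos'],s['orientation'],s['contact_force'],s['opening'])
E
```

```text
1.325
4.175
{'K': array([[309.707,   0.   , 325.816],
       [  0.   , 309.707, 207.586],
       [  0.   ,   0.   ,   1.   ]]), 'position': array([618.013, 288.001, 303.41 ]), 'rotation': array([-0.292,  0.001, -0.   ])} 5.175 [616.976 214.753 161.558] [ 3.14  -0.     1.571] [0.234 0.301 0.231] 0.5014730498509422
```

View pics/w1.png

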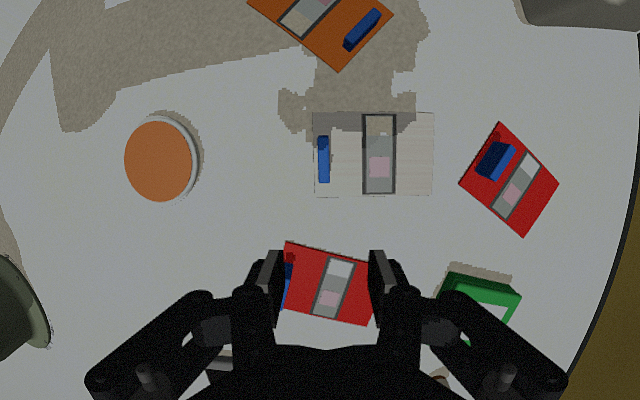

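The wrist picture shows the silver carrier at (313–434, 112–196), its blue grip at (323,160), and a red look-alike at (325,285) nearer the fingers. I'll enlarge it to read the corners.

```bash
python3 - <<'E'
from h import *
import pickle
np.set_printoptions(precision=1,suppress=True)
m=pickle.load(open("w1.pkl","rb")); im=cv2.imread("pics/w1.png")
cv2.imwrite("pics/w1c.png",cv2.resize(im[100:210,300:446],None,fx=5,fy=5,interpolation=cv2.INTER_CUBIC))
hsv=cv2.cvtColor(im,cv2.COLOR_BGR2HSV)
b=cv2.inRange(hsv,(100,120,40),(130,255,255)); b[:, :300]=0; b[:,340:]=0;b[:110]=0;b[200:]=0
ys,xs=np.nonzero(b); print(xs.min(),xs.max(),ys.min(),ys.max(),len(xs))
r=cv2.minAreaRect(np.c_[xs,ys].astype(np.float32)); print(r)
bp=cv2.boxPoints(r); print(bp); print(wonplane(m,bp,41)); print(wonplane(m,bp,5))
E
```

```text
317 329 136 182 515
((323.2502746582031, 159.00831604003906), (46.27430725097656, 11.160470008850098), 88.09085083007812)
[[316.9 136.1]
 [328.1 135.7]
 [329.6 181.9]
 [318.4 182.3]]
[[610.3 272.   41. ]
 [619.7 272.3  41. ]
 [621.1 232.3  41. ]
 [611.4 232.   41. ]]
[[609.3 269.8   5. ]
 [619.9 270.1   5. ]
 [621.5 224.7   5. ]
 [610.5 224.3   5. ]]
```

View pics/w1c.png

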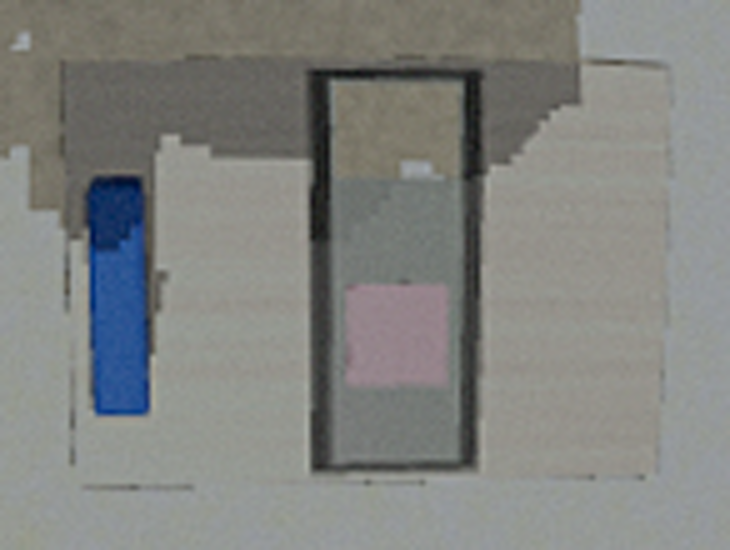

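```bash
python3 - <<'E'
from h import *
import pickle
np.set_printoptions(precision=3,suppress=True)
m=pickle.load(open("w1.pkl","rb"))
c=np.array([(63,60),(72,488),(657,476),(669,63)])/5.+[300,100]-0.4
Q=wonplane(m,c,5); print(Q); print(np.linalg.norm(np.roll(Q,-1,0)-Q,axis=1))
C=Q.mean(0); ax=(Q[2]+Q[3]-Q[0]-Q[1])[:2]; ay=(Q[0]+Q[3]-Q[1]-Q[2])[:2]
y1=np.arctan2(*ax[::-1]); y2=np.arctan2(*ay[::-1])-np.pi/2
print(C,y1,y2, C[:2]-50*np.array([np.cos(y1),np.sin(y1)]))
print(wproj(m,Q)-c)
E
```

```text
[[604.885 293.423   5.   ]
 [606.005 209.125   5.   ]
 [726.51  212.109   5.   ]
 [723.932 296.559   5.   ]]
[ 84.305 120.543  84.49  119.089]
[665.333 252.804   5.   ] 0.025546965663163425 0.02191396492316655 [615.349 251.527]
[[ 0. -0.]
 [-0.  0.]
 [-0.  0.]
 [ 0.  0.]]
```

Sizes check out (120.5/119 × 84.4 mm). The grip is at (615.4, 251.6) and yaw is 0.024. Now I'll grasp and lift.

```bash
python3 - <<'E'
from h import *
from bench import bot, imaging
np.set_printoptions(precision=3,suppress=True)
r=[np.pi,0,np.pi/2+0.024]
bot.move_ptp([615.4,251.6,80],r)
print(bot.movel([615.4,251.6,9],r,max_speed=80,threshold=8))
s=bot.get_state(); print(s['t'],s['tcp_pos'],s['contact_force'])
bot.grip(0.0,50)
s=bot.get_state(); print(s['t'],s['tcp_pos'],s['contact_force'],s['opening'])
bot.movel([615.4,251.6,80],None,max_speed=100)
bot.dwell(0.2)
s=bot.get_state(); print(s['t'],s['tcp_pos'],s['contact_force'],s['wrist_torque'],s['opening'])
import pickle
m=imaging.camera_model("wrist"); im=imaging.capture("wrist"); cv2.imwrite("pics/w2.png",im);pickle.dump(m,open("w2.pkl","wb"))
E
```

```text
False
6.6583 [615.913 251.76    9.49 ] [-0.273  0.961  1.148]
7.05 [615.866 251.766   9.688] [-0.843 -1.355  3.56 ] 0.11404540256239436
8.1083 [614.796 251.42   79.047] [-0.234 -0.121 -1.361] [-0.012  0.002  0.013] 0.11090940319007614
```

View pics/w2.png

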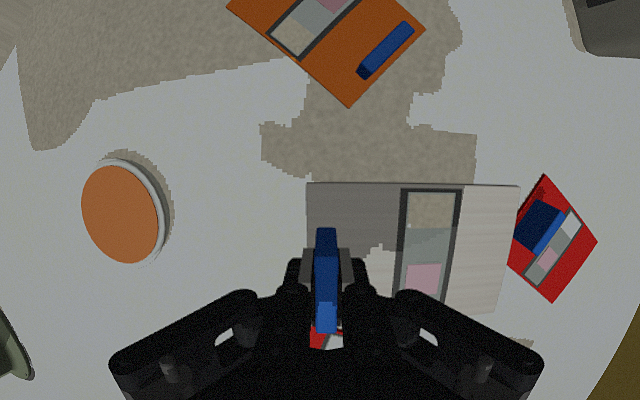

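Lift confirmed: opening is about 9.4 mm, weight about 1.4 N, and the picture shows the grip at (327,280) between the pads. Next I'll carry it over the stage front and look.

```bash
python3 - <<'E'
from h import *
from bench import bot, imaging
import pickle
np.set_printoptions(precision=3,suppress=True)
r=[np.pi,0,np.pi/2+0.02]
bot.movel([440,160,140],r,max_speed=200)
bot.move_ptp([436,-119,90],r)
bot.dwell(0.2)
s=bot.get_state(); print(s['t'],s['tcp_pos'],s['orientation'],s['contact_force'])
for n in("wrist","side","scene"):
    m=imaging.camera_model(n); im=imaging.capture(n); cv2.imwrite(f"pics/{n}3.png",im);pickle.dump(m,open(f"{n}3.pkl","wb"))
E
```

```text
10.6333 [ 436.468 -117.976   90.209] [ 3.141 -0.     1.593] [-0.006  0.057 -1.274]
```

View pics/wrist3.png

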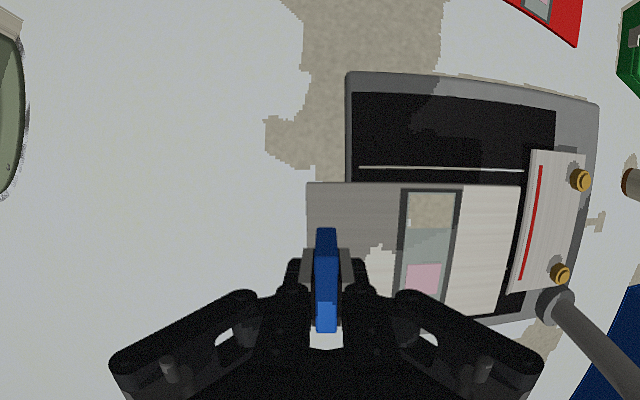

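View pics/side3.png

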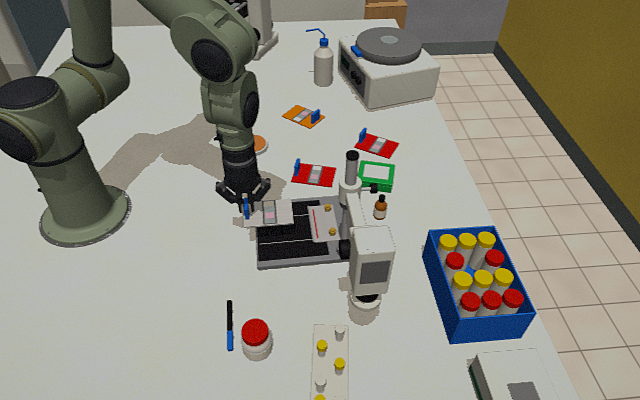

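Wrist view: left white line from (360,167) to (522,170), red line on the bar (540,167)–(520,280), thumbscrews (580,180) and (560,273), and the carrier's leading edge at x≈518. I'll enlarge it to measure.

```bash
python3 - <<'E'
from h import *
im=cv2.imread("pics/wrist3.png")
g=cv2.convertScaleAbs(im,alpha=1.5,beta=15)
cv2.imwrite("pics/w3c.png",cv2.resize(g[60:335,300:620],None,fx=2.5,fy=2.15,interpolation=cv2.INTER_CUBIC))
E
```

```text
(no output)
```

View pics/w3c.png

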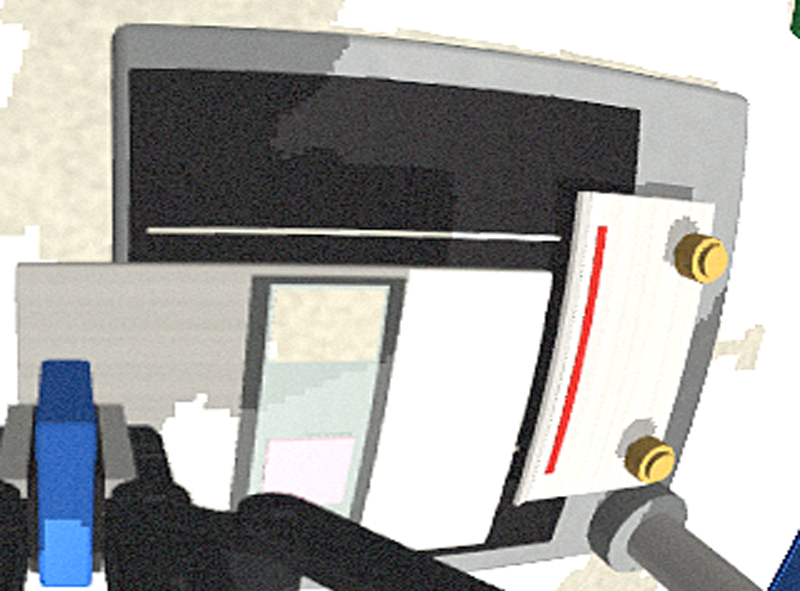

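```bash
python3 - <<'E'
from h import *
import pickle
np.set_printoptions(precision=2,suppress=True)
m=pickle.load(open("wrist3.pkl","rb"));md=pickle.load(open("side3.pkl","rb"))
f=lambda L:np.array(L,float)/[2.5,2.15]+[300,60]-0.3
P=wonplane(m,f([(148,231),(350,234),(560,238)]),22); print("line",P, np.polyfit(P[:,0],P[:,1],1))
P=wonplane(m,f([(130,71),(640,110),(552,543)]),22); print("plate corners",P,np.diff(P,axis=0),np.linalg.norm(np.diff(P,axis=0),axis=1))
e=P[1]-P[0]; print("yaw edge",np.arctan2(e[1],e[0])); 
e=P[1]-P[2]; print("yaw cross",np.arctan2(-e[0],e[1]))
P=wonplane(m,f([(603,228),(551,471)]),33); print("red",P); e=P[0]-P[1]; print(np.arctan2(-e[0],e[1]),P.mean(0))
P=wonplane(m,f([(579,193),(515,503)]),34); print("bar toe corners",P, P.mean(0))
# carrier at tcp z: underside z = tcp+19-27 = 82 ; top 87
s=[436.47,-117.98,90.2]; zt=s[2]-8.7+5
P=wonplane(m,f([(18,265),(553,270),(487,545)]),zt);print("carrier",P,np.linalg.norm(np.diff(P,axis=0),axis=1)); e=P[1]-P[0]; print(np.arctan2(e[1],e[0]))
e=P[1]-P[2]; print(np.arctan2(-e[0],e[1]))
E
```

```text
line [[459.49 -78.3   22.  ]
 [518.64 -76.76  22.  ]
 [594.39 -73.45  22.  ]] [  0.04 -95.22]
plate corners [[ 452.82  -27.37   22.  ]
 [ 623.67  -21.03   22.  ]
 [ 631.12 -211.11   22.  ]] [[ 170.85    6.34    0.  ]
 [   7.46 -190.08    0.  ]] [170.97 190.22]
yaw edge 0.03708067678691423
yaw cross 0.03920376818479314
red [[ 603.36  -67.     33.  ]
 [ 606.94 -165.24   33.  ]]
0.03647463292779401 [ 605.15 -116.12   33.  ]
bar toe corners [[ 590.45  -55.33   34.  ]
 [ 594.63 -178.62   34.  ]] [ 592.54 -116.97   34.  ]
carrier [[ 427.48  -76.36   86.5 ]
 [ 545.44  -73.14   86.5 ]
 [ 548.55 -158.04   86.5 ]] [118.01  84.96]
0.0272762018708837
0.0365534791964603
```

Stage yaw is 0.037 (edge 0.037, cross edge 0.039, red line 0.036) and its size reads 171×190. The stop is at about (626.4, -115.7): plate edge midpoint -116.1, left line minus 43 mm gives -115.6, red line middle gives -115.3. The carrier's edge middle agrees with the tool pose to about 1 mm. Next I'll lower it in front of the bar until it touches.

```bash
python3 - <<'E'
from h import *
from bench import bot, imaging
import pickle
np.set_printoptions(precision=3,suppress=True)
ya=0.037; u=np.array([np.cos(ya),np.sin(ya)]); stop=np.array([626.4,-115.7])
r=[np.pi,0,np.pi/2+ya]
g=stop-(110+48)*u; print(g)
def st(l):
    s=bot.get_state(); d=s['tcp_pos'][:2]-stop; print(l,round(s['t'],2),s['tcp_pos'],'along',d@u+110,'lat',d@[-u[1],u[0]],s['orientation'][2]-np.pi/2,s['contact_force'],s['wrist_torque'])
bot.movel([*g,60],r,max_speed=120)
bot.movel([*g,42],r,max_speed=60); bot.dwell(0.1); st('pre')
print(bot.movel([*g,27],r,max_speed=20,threshold=4)); st('touch')
bot.dwell(0.2); st('after')
for n in("wrist","side"):
    m=imaging.camera_model(n); im=imaging.capture(n); cv2.imwrite(f"pics/{n}4.png",im);pickle.dump(m,open(f"{n}4.pkl","wb"))
E
```

```text
[ 468.508 -121.545]
pre 11.85 [ 468.539 -121.611   42.088] along -47.9714294178159 lat -0.06747578893376094 0.03689860320274008 [ 0.569 -0.441 -0.682] [0.004 0.072 0.013]
True
touch 12.4 [ 468.473 -121.521   31.652] along -48.03454441579194 lat 0.025092699317362133 0.03699466896812331 [-0.735 -0.117  5.147] [ 0.016  0.124 -0.013]
after 12.6 [ 468.529 -121.564   31.663] along -47.980151830397716 lat -0.02003522919579126 0.037023603340304856 [-1.185  0.122  4.767] [0.047 0.108 0.003]
```

View pics/wrist4.png

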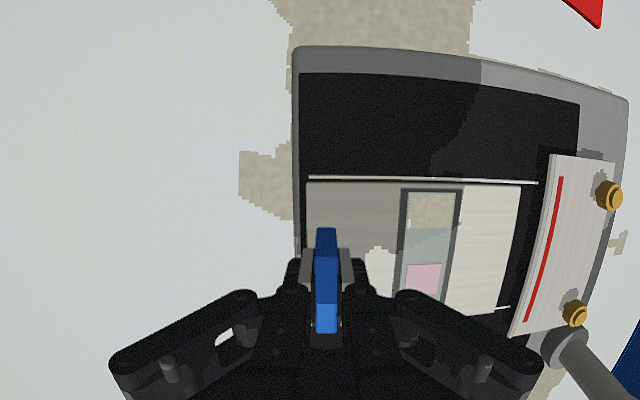

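It touched at z=31.65, against 31.7 expected. The plate's left edge, (307,183)–(522,188), runs just inside the left line, and a bit of the right line shows at (502,307). I'll check the lateral gaps.

```bash
python3 - <<'E'
from h import *
im=cv2.imread("pics/wrist4.png")
g=cv2.convertScaleAbs(im,alpha=1.3,beta=25)
a=cv2.resize(g[168:198,300:560],None,fx=3,fy=6,interpolation=cv2.INTER_CUBIC)
b=cv2.resize(g[285:350,440:570],None,fx=6,fy=6,interpolation=cv2.INTER_CUBIC)
print(a.shape,b.shape)
o=np.zeros((180+390,780,3),np.uint8); o[:180]=a;o[180:]=b; cv2.imwrite("pics/w4c.png",o)
E
```

```text
(180, 780, 3) (390, 780, 3)
```

View pics/w4c.png

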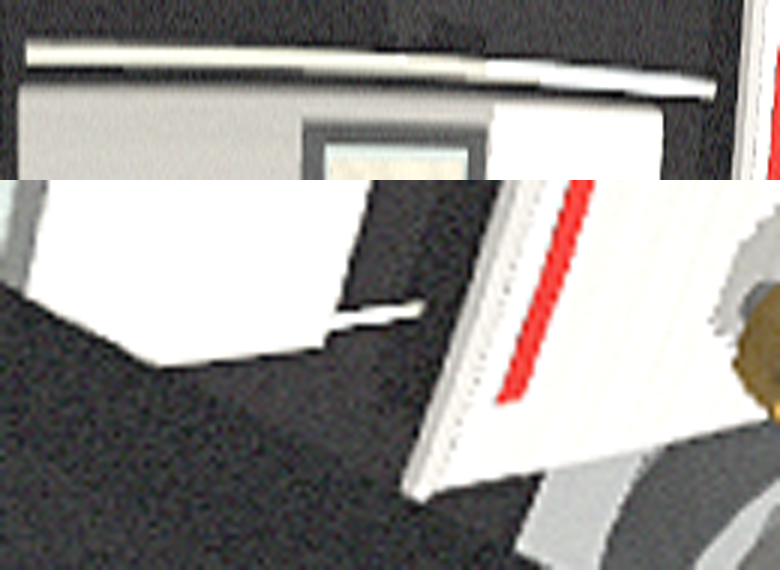

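```bash
python3 - <<'E'
from h import *
import pickle
np.set_printoptions(precision=2,suppress=True)
m=pickle.load(open("wrist4.pkl","rb"))
ya=0.037; u=np.array([np.cos(ya),np.sin(ya)]);n=np.array([-u[1],u[0]]); stop=np.array([626.4,-115.7])
fa=lambda L:np.array(L,float)/[3,6]+[300,168]-0.4
fb=lambda L:(np.array(L,float)-[0,180])/6+[440,285]-0.4
def rep(l,P): d=P[:,:2]-stop; print(l,np.c_[d@u,d@n])
rep("Lline",wonplane(m,fa([(28,53),(300,58),(715,90)]),22))
rep("Ledge",wonplane(m,fa([(20,87),(490,105),(660,112)]),27))
rep("Rline",wonplane(m,fb([(335,321),(424,308)]),22))
rep("Rcorner",wonplane(m,fb([(322,347)]),27))
rep("toe corners",wonplane(m,fb([(405,492)]),32))
E
```

```text
Lline [[-165.37   43.85]
 [-119.31   43.73]
 [ -30.41   43.19]]
Ledge [[-166.42   42.02]
 [ -85.54   41.33]
 [ -48.23   41.61]]
Rline [[-42.9  -42.92]
 [-30.34 -42.83]]
Rcorner [[-47.36 -42.49]]
toe corners [[-32.1 -62.1]]
```

The plate is square and within about 0.6 mm of midway, with its leading edge at -48 mm. Now I'll slide it in two stages.

```bash
python3 - <<'E'
from h import *
from bench import bot, imaging
import pickle
np.set_printoptions(precision=3,suppress=True)
ya=0.037; u=np.array([np.cos(ya),np.sin(ya)]);n=np.array([-u[1],u[0]]); stop=np.array([626.4,-115.7])
r=[np.pi,0,np.pi/2+ya]
def st(l):
    s=bot.get_state(); d=s['tcp_pos'][:2]-stop; print(l,round(s['t'],2),s['tcp_pos'],'along',d@u+110,'lat',d@n,s['orientation'],s['contact_force'],s['wrist_torque'],s['opening'])
T=lambda a,z:[*(stop+(a-110)*u+0.5*n),z]
z=31.4
print(bot.movel(T(-30,z),r,max_speed=30,threshold=12)); st('a')
print(bot.movel(T(-8,z),r,max_speed=30,threshold=12)); bot.dwell(.1); st('b')
for nme in("wrist","side"):
    m=imaging.camera_model(nme); im=imaging.capture(nme); cv2.imwrite(f"pics/{nme}5.png",im);pickle.dump(m,open(f"{nme}5.pkl","wb"))
E
```

```text
True
a 12.96 [ 468.419 -121.568   31.665] along -48.08965970469393 lat -0.02044267609263173 [-3.138  0.001  1.608] [-1.539  0.483  4.531] [0.042 0.027 0.035] 0.10822080558853418
True
b 13.43 [ 468.382 -121.544   31.771] along -48.125652688466516 lat 0.005223070881038794 [-3.134  0.001  1.607] [-2.487 -0.491  4.853] [ 0.088 -0.247  0.092] 0.10739585067477941
```

View pics/wrist5.png

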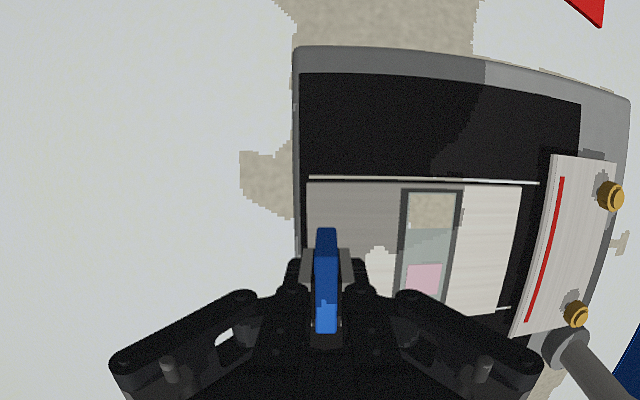

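Both moves stopped at once on the threshold and the plate did not advance. It's still at -48 mm with nothing in front of it, so I suspect too much down-force and stiction. I'll ease the pressure and find the down-stiffness before retrying.

```bash
python3 - <<'E'
from h import *
from bench import bot, imaging
np.set_printoptions(precision=3,suppress=True)
ya=0.037; u=np.array([np.cos(ya),np.sin(ya)]);n=np.array([-u[1],u[0]]); stop=np.array([626.4,-115.7])
r=[np.pi,0,np.pi/2+ya]
def st(l):
    s=bot.get_state(); d=s['tcp_pos'][:2]-stop; print(l,round(s['t'],2),s['tcp_pos'],'along',d@u+110,'lat',d@n,s['orientation'],s['contact_force'],s['wrist_torque'])
T=lambda a,z:[*(stop+(a-110)*u+0.3*n),z]
for z in(32.0,32.4):
    bot.movel(T(-48,z),r,max_speed=20); bot.dwell(.1); st(z)
print(bot.movel(T(-43,32.2),r,max_speed=20,threshold=20)); bot.dwell(.1); st('s')
E
```

```text
32.0 13.88 [ 468.079 -121.084   31.701] along -48.41167049233471 lat 0.476211788095366 [-3.141 -0.     1.608] [-1.245  0.331 -0.33 ] [-0.016  0.075 -0.03 ]
32.4 14.22 [ 468.477 -121.208   32.32 ] along -48.01818888815802 lat 0.3377922029335654 [-3.141 -0.     1.608] [-0.395  0.112 -0.951] [0.012 0.005 0.025]
False
s 14.72 [ 473.455 -121.017   32.161] along -43.037337634309296 lat 0.34471645652441385 [-3.141 -0.     1.608] [-0.745 -0.971 -0.948] [0.003 0.036 0.04 ]
```

```bash
cat > g.py <<'E'
from h import *
from bench import bot, imaging
np.set_printoptions(precision=3,suppress=True)
ya=0.037; u=np.array([np.cos(ya),np.sin(ya)]);n=np.array([-u[1],u[0]]); stop=np.array([626.4,-115.7])
r=[np.pi,0,np.pi/2+ya]
def st(l):
    s=bot.get_state(); d=s['tcp_pos'][:2]-stop; f=s['contact_force']; print(l,round(s['t'],2),'z',s['tcp_pos'][2],'along',d@u+110,'lat',d@n,s['orientation'],f,s['wrist_torque'])
T=lambda a,z:[*(stop+(a-110)*u+0.3*n),z]
E
python3 - <<'E'
from g import *
print(bot.movel(T(-25,31.9),r,max_speed=25,threshold=15)); st('a')
bot.dwell(.1); st('a2')
m=imaging.camera_model("wrist"); cv2.imwrite("pics/w6.png",imaging.capture("wrist")); cv2.imwrite("pics/s6.png",imaging.capture("side"))
E
```

```text
False
a 15.59 z 31.802855024916436 along -25.19235063243991 lat 0.39597266321048963 [-3.141 -0.     1.608] [-0.011  0.362 -2.066] [ 0.022  0.037 -0.022]
a2 15.69 z 31.843256535760283 along -25.24409643158387 lat 0.363640832326686 [-3.141 -0.     1.608] [-1.024 -0.244 -1.104] [-0.031 -0.008  0.05 ]
```

View pics/w6.png

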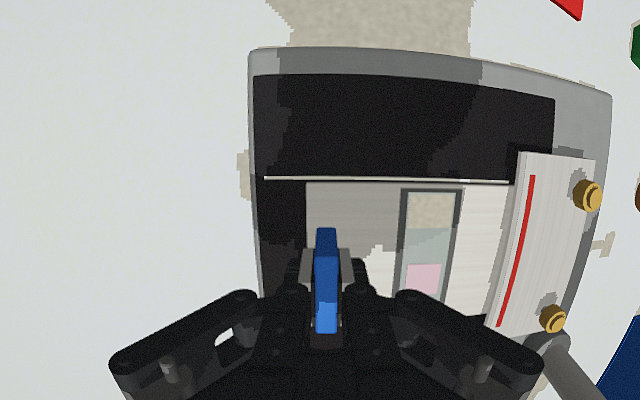

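The leading edge is now under the bar's toe: the bar edge at (515,160)–(485,330) covers the plate front. The left line still runs parallel to the plate and the forces are small. I'll continue to the stop, slowly at the end.

```bash
python3 - <<'E'
from g import *
print(bot.movel(T(-7,31.9),r,max_speed=25,threshold=12)); st('a')
print(bot.movel(T(6,31.9),r,max_speed=10,threshold=8)); st('b')
bot.dwell(.15); st('c')
cv2.imwrite("pics/w7.png",imaging.capture("wrist")); cv2.imwrite("pics/s7.png",imaging.capture("side"))
E
```

```text
False
a 16.66 z 31.816759909873177 along -7.202243368451917 lat 0.3751950650775626 [-3.141 -0.     1.608] [-0.037  0.21  -0.538] [-0.017  0.064  0.071]
True
b 17.46 z 31.66349559356997 along -1.119136305837884 lat 0.5330739731825016 [-3.138 -0.     1.607] [-1.391 -0.52   4.478] [-0.01  -0.107 -0.128]
c 17.61 z 31.671923726613162 along -1.1179126865409899 lat 0.5485334841366987 [-3.138 -0.     1.607] [ 0.038 -0.783  4.688] [-0.039 -0.103 -0.099]
```

View pics/w7.png

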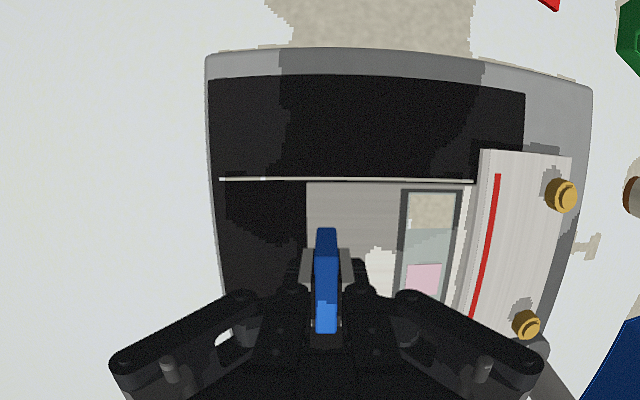

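It stopped at -1.1 mm by my map, which is close to the stop. But the earlier stick looked similar, so I'll back off 3 mm, ease the z and push again to see whether it halts at the same place.

```bash
python3 - <<'E'
from g import *
bot.movel(T(-4,32.1),r,max_speed=20); bot.dwell(.1); st('back')
print(bot.movel(T(5,32.1),r,max_speed=10,threshold=12)); st('b')
bot.dwell(.15); st('c')
E
```

```text
back 18.07 z 31.84524021722071 along -4.362779064025659 lat 0.440833347149606 [-3.141 -0.     1.608] [ 0.466  0.118 -1.209] [-0.032 -0.006  0.038]
True
b 18.68 z 31.658428703057268 along -1.1400940395165833 lat 0.70209088132194 [-3.136 -0.     1.607] [-1.03   0.071  4.73 ] [-0.066 -0.228 -0.153]
c 18.82 z 31.6780442265263 along -1.125094486573957 lat 0.7014907931122503 [-3.136 -0.     1.607] [-0.442  0.49   5.053] [-0.028 -0.271 -0.151]
```

It halted at the same place twice (-1.12 and -1.13) with lighter contact, so that is the stop. Now I'll press down gently and restore the tool's upright attitude.

```bash
python3 - <<'E'
from g import *
T2=lambda a,z:[*(stop+(a-110)*u+0.5*n),z]
print(bot.movel(T2(-0.9,31.2),r,max_speed=5,threshold=9)); st('p')
bot.dwell(.3); st('p2'); bot.dwell(.3); st('p3')
E
```

```text
False
p 19.32 z 31.663643073235693 along -0.9827887443574639 lat 0.7032606767076155 [-3.142 -0.     1.608] [-2.167  1.16   6.867] [ 0.173  0.465 -0.197]
p2 19.62 z 31.65933834781308 along -1.0163841119371284 lat 0.6995571184768252 [-3.142 -0.     1.608] [-2.848  0.876  5.295] [ 0.188  0.459 -0.15 ]
p3 19.92 z 31.660339251406004 along -1.0071019818692264 lat 0.6858736116696553 [-3.142 -0.     1.608] [-2.162  0.823  6.822] [ 0.23   0.434 -0.173]
```

```bash
python3 - <<'E'
from g import *
T2=lambda a,z:[*(stop+(a-110)*u+0.6*n),z]
print(bot.movel(T2(-0.7,30.7),r,max_speed=5,threshold=15)); bot.dwell(.3); st('p'); bot.dwell(.4); st('p2')
print(bot.get_state()['opening'])
import pickle
for nme in("wrist","side","scene"):
    m=imaging.camera_model(nme); im=imaging.capture(nme); cv2.imwrite(f"pics/{nme}8.png",im);pickle.dump(m,open(f"{nme}8.pkl","wb"))
w=cv2.imread("pics/wrist8.png");s=cv2.imread("pics/side8.png");s0=cv2.imread("pics/side0.png")
a=cv2.resize(w[140:340,200:600],None,fx=2,fy=1.5,interpolation=cv2.INTER_CUBIC)
b=cv2.resize(s[190:280,240:400],(400,225),interpolation=cv2.INTER_CUBIC);c=cv2.resize(s0[190:280,240:400],(400,225),interpolation=cv2.INTER_CUBIC)
cv2.imwrite("pics/f8.png",np.vstack([a,np.hstack([b,c])]))
E
```

```text
False
p 20.48 z 31.661946069043033 along -0.9787583312779162 lat 0.6832275667965253 [-3.141  0.     1.608] [-4.692  0.809 11.872] [ 0.199  0.877 -0.184]
p2 20.88 z 31.65193853005578 along -0.9966614295031491 lat 0.6842391958837908 [-3.141  0.     1.607] [-4.288  1.267 11.198] [ 0.257  0.852 -0.247]
0.1076849249713092
```

View pics/f8.png

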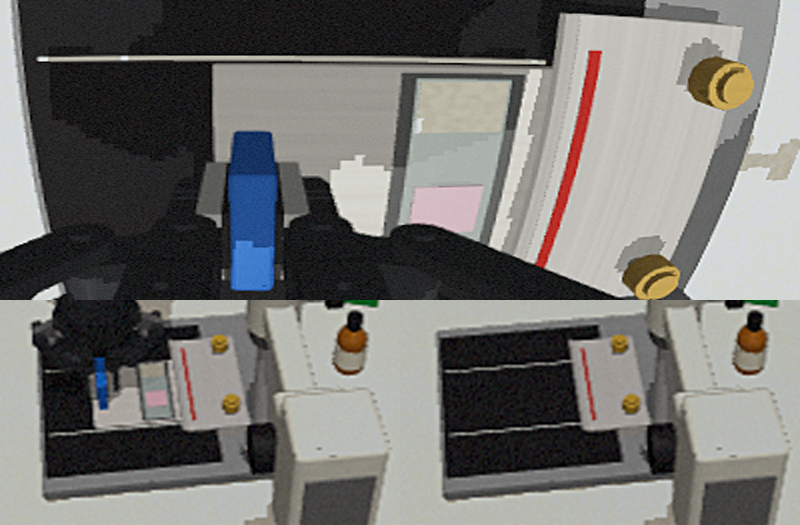

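The plate's front lies under the bar, and the bar and red line look the same as in the starting picture (right). The plate sits just inside the left line. Last check is the tail corner and left gap against the stage's own features.

```bash
python3 - <<'E'
from g import *
import pickle
m=pickle.load(open("wrist8.pkl","rb"))
f=lambda L:np.array(L,float)/[2,1.5]+[200,140]-0.3
def rep(l,P): d=P[:,:2]-stop; print(l,np.c_[d@u,d@n])
rep("tail corner",wonplane(m,f([(213,65)]),27))
rep("Ledge front",wonplane(m,f([(530,70)]),27))
rep("Lline",wonplane(m,f([(40,59),(300,60),(545,63)]),22))
rep("slide frame",wonplane(m,f([(404,73),(524,77)]),27))
rep("toe",wonplane(m,f([(561,13)]),34)); rep("red",wonplane(m,f([(596,52)]),33))
w=cv2.imread("pics/wrist8.png");
def sd(i):
    s=cv2.imread(f"pics/side{i}.png")[195:250,310:345]; h=cv2.cvtColor(s,cv2.COLOR_BGR2HSV)
    k=cv2.inRange(h,(0,130,60),(8,255,255))|cv2.inRange(h,(170,130,60),(180,255,255)); y,x=np.nonzero(k); return len(x),x.mean()+310,y.mean()+195
print("side red line before/after",sd(0),sd(8)); st('now')
E
```

```text
tail corner [[-119.436   42.234]]
Ledge front [[-37.403  41.335]]
Lline [[-165.214   43.786]
 [ -97.899   42.88 ]
 [ -30.577   42.915]]
slide frame [[-72.11   39.755]
 [-38.897  38.8  ]]
toe [[-33.9    62.307]]
red [[-21.264  49.461]]
side red line before/after (29, np.float64(314.8965517241379), np.float64(223.86206896551724)) (29, np.float64(314.8965517241379), np.float64(223.86206896551724))
now 21.02 z 31.64042543062086 along -0.9715617003795245 lat 0.6860720579656867 [-3.141  0.     1.607] [-4.561  0.912 10.848] [ 0.219  0.872 -0.125]
```

```bash
python3 - <<'E'
from bench import bot
bot.sign_off()
s=bot.get_state(); print(s['t'],s['contact_force'],s['opening'])
E
```

```text
the job is handed in; nothing more can be done
the job is handed in; nothing more can be done
```

The slide carrier is home at the stop under the clamp bar, still in the gripper and pressed flat, and I have handed the job in. You can tighten the thumbscrews. I picked up the silver carrier by its blue grip, set it down on the stage in front of the bar and slid it in until it met the stop.

**Last checks before hand-in, at about 21 s:**
- **At the stop:** the push halted at the same place twice. My map put the leading edge there at about -1.0 mm, and the tail corner measured in the picture puts it at about +0.6 mm. They disagree by 1.6 mm, which is within the calibration and inside the 5 mm allowed.
- **Midway:** the plate is within about 1 mm of midway between the lines.
- **Square:** the tool's yaw was within about 0.001 rad of the measured stage yaw.
- **Flat:** the tool was upright to about 0.001 rad, and the grip height had not changed since the plate first touched the stage.
- **Push and grip:** the wrist read about 11 N upward, so about 12 N on the stage with the weight, plus about 4.5 N against the stop. The fingers were closed on the grip.
- **Bar:** the red line is at exactly the same place in the side camera as at the start, so the bar has not lifted.

**What went wrong:** my first two slide moves stopped at once because I was pressing too hard. I eased the downward pressure and it slid freely. For part of the slide the plate may have been only lightly touching the stage, at most about 0.5 mm above it. I did not measure the bystanders again; the arm touched nothing else that I noticed.

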